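# Clear the drawer's path, open it fully and hang the mould yoke on the rail

## Robot

A 6-joint arm with a two-finger parallel gripper is mounted at the origin on the work surface. World frame = base frame: x ahead of the robot, y to its left, z up, the work surface at z = 0. Lengths are in mm, angles in rad, forces in N, time in s.
With the tool pointing down it reaches from about 300 to 775 mm from the base axis. Payload 14.6 kg.
Tool frame: the origin (TCP) lies between the finger pads; the fingertips stand manip.nose_length ahead of it and the grasp point (between the pads) lies 11 mm behind it (manip.nose_length is the distance from the TCP to the fingertips, in mm); z points along the fingers, y is the line along which they close (so a half turn about z gives the same grasp; the last joint's range is limited). The gripper opens to 94 mm and grips with 3 to 60 N. Pads are 16 mm wide; open, the fingers measure 119 mm over their backs; the gripper's body (75 mm by 177 mm) begins 78 mm behind the grasp point.
Start: joints at [1.112, 0.3, 1.521, -0, 1.321, -0.067], TCP at [210.015, 508.314, 213.446] pointing down, gripper open.
Joint ranges: [-3.03, 3.03], [-0.79, 2.21], [0.23, 2.52], [-1.04, 4.18], [0, 3.07], [-2.55, 2.55]. Speed limits (rad/s): [2.22, 2.22, 2.57, 3.14, 3.14, 3.14].

## Interface

Orientations are given as [roll, pitch, yaw] about the fixed x, y, z axes, in that order (R = Rz(yaw) Ry(pitch) Rx(roll)).
In Python, from cell import manip, cams, job gives the robot as it stands.
- The arm moves only by the tool jog_arm, never from a script. Its argument "commands" is a list of rows, each an object of numbers: "dx", "dy", "dz": the shift along the tool's x, y, z each as a share of 40 mm, from -1 to 1; "ax", "ay", "az": the turn, a rotation vector about the tool's x, y, z each as a share of 10 degrees, from -1 to 1; "gripper": the closure, from 0 (fully open) to 1 (shut). A call has 1 to 10 rows; each row shifts and turns the commanded pose from where the row before left it, along the tool's axes as they then stand; what a row does not reach is not made up. A row lasts 1/8 s, in which the tool goes at most 62.5 mm and 10.7 degrees, less where a joint would pass 70% of its speed; a pose out of reach is approached as far as the arm can. A call with a number of a shift or a turn outside -1 to 1 is refused whole. A call with a gripper value outside its range is refused whole. The fingers move at their own pace and stop on an object; "squeeze" is the grip in N (left out, the last holds). Time passes only in rows, so rows that do not move let the fingers close. It gives the time, the measured TCP pose, the force, the opening and the grip force at its end, in the units of the state.
- manip.read_state(): the state, without advancing time (a new reading comes with each control period).
- cams.camera(name): name is "scene" or "top"; returns a dict with "image" (480x640x3 uint8, red, green, blue), "fx", "fy", "cx", "cy" (pixels), "dist_coeffs" ([k1, k2, p1, p2, k3] as OpenCV has them; the pictures are not rectified), "world_to_cam" (4x4, takes a point from world to camera coordinates). Camera axes: x right, y down, z forward; pixel columns grow to the right and rows downward; lengths in mm; the calibration is good to about 2 mm. A picture is of the moment at which its call begins. There is no depth.
- job.sign_off(): hands the job in; it is judged then, once.
The state is a dict: "clock": time; "joints": joint angles; "qd": joint speeds; "effort": joint torques, N m; "eef_pos": TCP position; "eef_rot": TCP orientation; "wrist_force": force on the tool from outside, world axes, zero at the start; "moment": the same for the moment, N m; "finger_gap": finger opening in mm; "finger_force": force on a finger pad.
Only numpy, scipy, OpenCV 4.12 (cv2) and the standard library are available. Lean on these libraries where they do the work, as an engineer would, in place of code of your own. Each camera call takes 0.05 s, during which the arm holds its last target. There are 200 camera calls.

## Task

Get the mould yoke out for the roller: first move the tall jar that stands in the way of the tool chest and set it upright on the bare wood of the round board, clear of the blade. Then pull the chest's top drawer out to its stop and take out the yoke (the inverted steel U with a wooden grip, not the flat tamper) and hang it astride the wooden rail beside the short yoke. Leave the drawer fully out, the tamper in it, the bottom drawer shut and everything else where it is, and do not tip the jar over.

Things in the scene. Friction and masses are not known exactly. Their poses are not given: they have to be found in the camera images.
- chest_drawer0 (a joint): top drawer of the plywood tool chest: 0 m closed, grows as it is pulled out (along the chest's own -x), 0.174 m at its stop; may start up to 0.015 m open; runs freely, so fingers opened wide at the handle push on its front and shut it a little
- chest_drawer1 (a joint): bottom drawer of the chest, same meaning; stays shut
- chest: plywood chest of two stacked drawers, 250 (x) x 220 (y) x 200 mm high, fixed; origin centre of underside; drawers open along its own -x, front face at x = -125 mm. A stack of mould boards 110 mm deep, 38 mm high is on its top, from 120 mm behind the front face
- chest_drawer0_handle (a point): middle of the top drawer's handle: steel bar 11 mm thick, 110 mm long along the chest's y, 35 mm before the drawer front (29 mm free behind it), 38 mm below the chest's top; moves with the drawer. Drawer inside: 205 (x) x 178 (y) mm, walls 68 mm high, floor 52 mm below this point; fully out, its rear 43 mm stays under the chest's top. Bottom drawer's handle: 88 mm lower
- yoke: mould yoke: inverted U of 4 mm steel, 100 mm long (its x), 48 mm wide (y), legs 44 mm long with a 40 mm gap between them, and a wooden grip bar 70 x 20 x 22 mm along x on top (from 48 to 70 mm above the origin); origin is the centre of its underside between the feet of the legs, z up; about 0.4 kg; lies standing in the top drawer
- yoke_bridge (a point): on the yoke: centre of the underside of its bridge, 44 mm above its origin; rests on the rail when hung
- tamper: flat tamper: steel plate 100 x 48 x 10 mm with the same wooden grip bar on top, 32 mm high in all; origin centre of underside; beside the yoke in the top drawer, on either side
- rail: wooden rail, fixed: batten 260 mm long (its y), 20 mm wide (x), 18 mm deep, top at 170 mm, on two thin posts 16 mm square at 122 mm either side of the middle, feet 100 mm long along x; origin on the table under its middle
- rail_top (a point): middle of the top face of the rail's batten, 170 mm above the table; axes as the rail
- short_yoke: short yoke, same section as the yoke but 50 mm long, already hanging on the rail towards its +y end; stays there; origin at the middle of the feet of its legs
- jar: tall closed amber jar, 56 mm diameter, 130 mm high, about 0.35 kg; origin centre of underside; stands in front of the chest in the top drawer's way
- board: round wooden rolling board, 230 mm diameter, 30 mm high, fixed; origin centre of underside
- blade: flat steel rocker blade 63 (x) x 100 (y) x 4 mm lying on the board towards its edge, its origin near the middle of its underside (from x = -31 to +32 mm); loose
- mug: blue mug, 76 mm diameter, 95 mm high, bystander beside the chest; origin centre of underside
- tub: white bowl, 100 mm diameter, 55 mm high, bystander beside the chest; origin centre of underside
- gauge: wooden gauge block 90 x 50 x 38 mm with two brass jaws, bystander nearer the robot; origin centre of underside
- tape: cardboard ring 90 mm diameter, 30 mm high, lying flat, bystander nearer the robot; origin centre of underside
- flask: steel flask, 60 mm diameter, 200 mm high, bystander close beside the chest's front; origin centre of underside
- can: closed can, 68 mm diameter, 110 mm high, bystander close beside the chest's front; origin centre of underside
- brush: brush lying flat, bystander nearer the robot; its handle to its -x

How it is judged:
By the outcome, as a careful person would: the job done as asked, in the order asked, and still so for the second after the job is handed in, with the robot touching nothing.
It also fails if it takes over 67 s, if anything falls off the work surface, if the arm or the gripper's body presses on something with over 40 N, if the wrist force passes 120 N, or if a joint passes its speed limit or range.

## Working session

There is one attempt and no reset: what is moved stays moved. The work goes in short steps, Python scripts to look and compute and a tool call to move; the robot and the scene stay as the last step left them, time stands still between calls to the robot, and variables do not carry over. Pictures are saved under pics/ and viewed, at most 10 in all, crops included, and the job is handed in when it is done.

Besides the shell and the picture viewer there is one more tool, called as name([rows], argument=value, ...), one row to a line, values as JSON. jog_arm: Moves the arm, as the interface text tells. Shift numbers are shares of 40 mm and turn numbers shares of 10 degrees, none past 1 either way. Its arguments: {"type":"object","properties":{"commands":{"type":"array"},"squeeze":{"type":"number"}},"required":["commands"]}

```bash
ls; mkdir -p pics
python3 - <<'E'
from cell import manip,cams,job
import cv2,numpy as np
s=manip.read_state();print(s,manip.nose_length)
for n in("scene","top"):
    c=cams.camera(n);cv2.imwrite(f"pics/{n}0.png",c["image"][:,:,::-1])
    print(n,c["fx"],c["fy"],c["cx"],c["cy"],c["dist_coeffs"]);print(np.round(c["world_to_cam"],3).tolist())
E
```

```text
pics
{'clock': 0.0, 'joints': array([ 1.11239515e+00,  3.00473269e-01,  1.52156496e+00,  7.68994744e-06,
        1.32070841e+00, -6.66231557e-02]), 'qd': array([-0.00043682,  0.00098112,  0.00032153,  0.00035561, -0.00031314,
        0.00219977]), 'effort': array([-3.64042153e-04, -5.31805086e+01, -3.52731228e+01,  7.07781245e-02,
        2.44599703e-02, -1.13203441e-04]), 'eef_pos': array([209.90985964, 508.0980442 , 212.89195909]), 'eef_rot': array([-3.14044173e+00, -8.42568391e-05,  2.74981267e+00]), 'wrist_force': array([-0.43207524,  0.62030039,  0.9045451 ]), 'moment': array([ 0.01689119,  0.02010146, -0.0487068 ]), 'finger_force': 0.0, 'finger_gap': 94.26680182274929} 8.0
scene 524.8493728389886 524.8493728389886 316.74130889577316 234.46382214578492 [-0.1165792  0.         0.         0.         0.       ]
[[1.0, -0.02, 0.02, -591.308], [0.003, -0.624, -0.782, 127.767], [0.029, 0.781, -0.624, 1155.906], [0.0, 0.0, 0.0, 1.0]]
top 530.3847811283183 530.3847811283183 322.02370921621537 234.37375845661106 [-0.13162804  0.          0.          0.          0.        ]
[[0.021, -1.0, 0.015, 18.023], [-0.997, -0.022, -0.08, 585.239], [0.081, -0.013, -0.997, 1246.767], [0.0, 0.0, 0.0, 1.0]]
```

View pics/scene0.png

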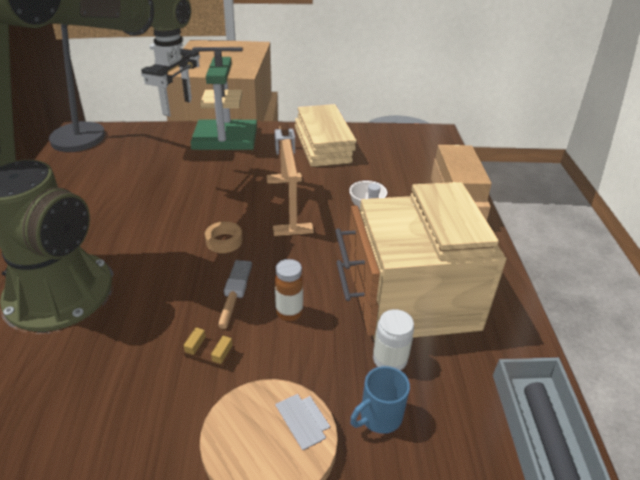

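View pics/top0.png

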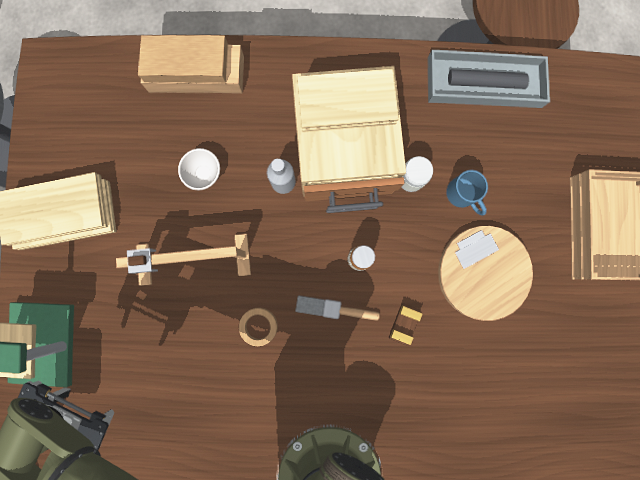

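Scene: the jar is at top-view (363,258), in front of the chest (350,135). The handles are at (355,200), flask (282,175), can (415,172), board (486,272) with the blade at (477,248), and the rail from (117,262) to (248,253) with the short yoke at (138,261).

```bash
cat > h.py <<'E'
from cell import manip,cams,job
import cv2,numpy as np
def cal(c): return np.array([[c["fx"],0,c["cx"]],[0,c["fy"],c["cy"]],[0,0,1]]),np.array(c["dist_coeffs"],float),np.array(c["world_to_cam"],float)
def ray(c,uv):
    K,d,T=cal(c);p=cv2.undistortPoints(np.array(uv,float).reshape(-1,1,2),K,d).reshape(-1,2)
    D=np.c_[p,np.ones(len(p))]@T[:3,:3];return -T[:3,:3].T@T[:3,3],D
def onz(c,uv,z):
    o,D=ray(c,uv);return o+D*((z-o[2])/D[:,2])[:,None]
def proj(c,P):
    K,d,T=cal(c);return cv2.projectPoints(np.array(P,float).reshape(-1,1,3),T[:3,:3].copy(),T[:3,3].copy(),K,d)[0].reshape(-1,2)
E
python3 - <<'E'
from h import *
c=cams.camera("top");np.save("top0.npy",c["image"])
im=c["image"][:,:,::-1]
cv2.imwrite("pics/crop1.png",cv2.resize(im[60:285,250:550],None,fx=2.66,fy=2.66,interpolation=cv2.INTER_CUBIC))
cv2.imwrite("pics/crop2.png",cv2.resize(im[220:300,105:265],None,fx=5,fy=5,interpolation=cv2.INTER_CUBIC))
E
```

```text
(no output)
```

View pics/crop1.png

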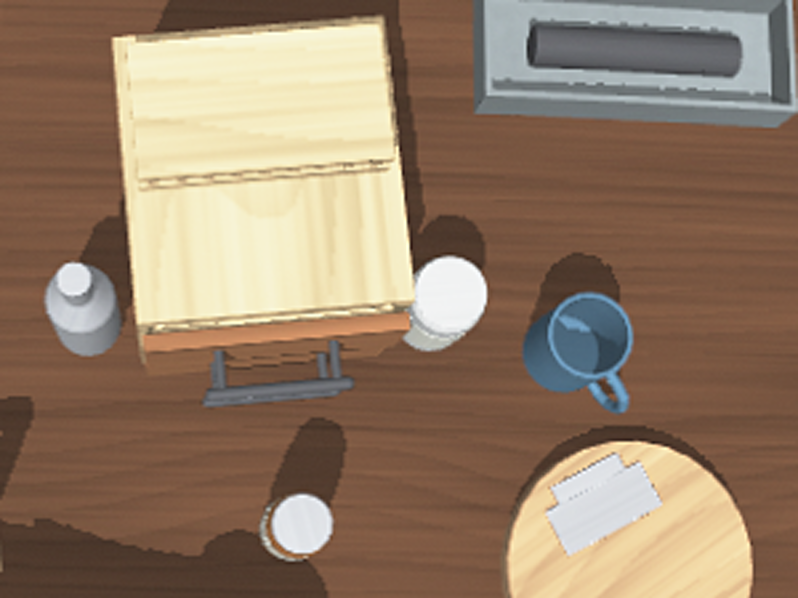

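View pics/crop2.png

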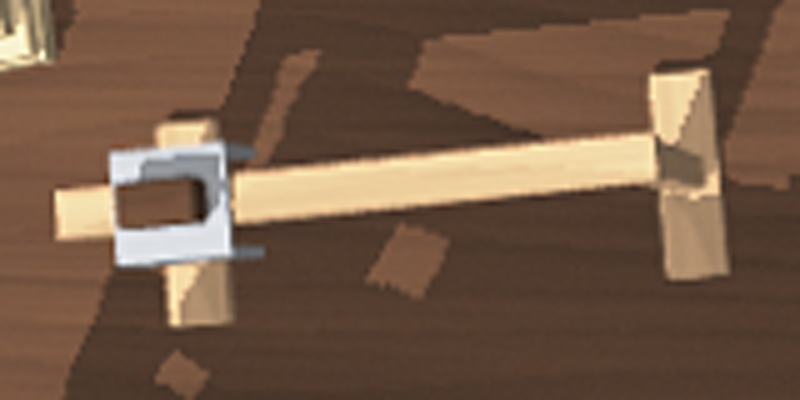

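Run:
```python
from h import *
np.set_printoptions(precision=1,suppress=True)
c=cams.camera("top");s=cams.camera("scene")
im=c["image"]
A=lambda p:np.array(p,float)/2.66+[250,60]
B=lambda p:np.array(p,float)/5+[105,220]
print("cam",ray(c,[[300,200]])[0])
print("chest front top",onz(c,A([[146,331],[413,310]]),200), "boards back",onz(c,A([[128,40],[384,18]]),238),"boards front",onz(c,A([[140,180],[394,161]]),238))
print("handle",onz(c,A([[205,396],[353,382]]),167))
print("blade",onz(c,A([[548,487],[618,453],[662,495],[568,556]]),34))
print("rail",onz(c,B([[55,190],[57,240],[655,135],[660,187]]),170))
print("sy plate",onz(c,B([[109,153],[117,266],[225,143],[232,257]]),178))
print("flask,can,mug,tub",onz(c,A([[73,279]]),200),onz(c,A([[450,295]]),110),onz(c,A([[590,335]]),95),onz(c,[[201,167]],55))
# masks
hsv=cv2.cvtColor(im,cv2.COLOR_RGB2HSV)
w=((hsv[...,1]<45)&(hsv[...,2]>170)).astype(np.uint8)
n,l,st,ce=cv2.connectedComponentsWithStats(w)
for i in range(1,n):
    if st[i,4]>150: print(st[i],ce[i],onz(c,[ce[i]],130)[0])
m=((hsv[...,0]>10)&(hsv[...,0]<25)&(hsv[...,2]>170)).astype(np.uint8); m[:, :430]=0;m[:,545:]=0;m[:215]=0;m[330:]=0
k=max(cv2.findContours(m,cv2.RETR_EXTERNAL,cv2.CHAIN_APPROX_NONE)[0],key=len);h=cv2.convexHull(k).reshape(-1,2)
P=onz(c,h,30)[:,:2].astype(np.float32);print("board",cv2.minEnclosingCircle(P),cv2.fitEllipse(P))
# scene jar cap
hs=cv2.cvtColor(s["image"],cv2.COLOR_RGB2HSV);
o1,d1=ray(c,A([[301,524]]));
print("jar",onz(c,A([[301,524]]),130),"scene cap centre ~(289,269)",onz(s,[[289,269]],130))
print("scene handle ends", onz(s,[[340,231],[347,262],[344,263],[350,299]],162))
```

```text
cam [ 482.4   47.  1289.3]
chest front top [[ 673.8   70.5  200. ]
 [ 695.7 -139.   200. ]] boards back [[ 896.    89.4  238. ]
 [ 920.2 -109.9  238. ]] boards front [[ 784.    77.2  238. ]
 [ 804.5 -117.6  238. ]]
handle [[627.9  22.7 167. ]
 [642.  -96.2 167. ]]
blade [[ 569.9 -291.5   34. ]
 [ 602.2 -356.6   34. ]
 [ 564.8 -397.7   34. ]
 [ 508.  -310.1   34. ]]
rail [[512.4 472.7 170. ]
 [491.1 470.8 170. ]
 [542.1 213.8 170. ]
 [520.1 211.  170. ]]
sy plate [[528.6 446.6 178. ]
 [480.7 440.9 178. ]
 [534.  396.2 178. ]
 [485.9 391.1 178. ]]
flask,can,mug,tub [[713.9 128.8 200. ]] [[ 727.3 -186.2  110. ]] [[ 698.9 -312.7   95. ]] [[736.2 321.4  55. ]]
[    0     0   468    98 10087] [167.8  16.8] [1079.7  403.9  130. ]
[ 570    0   70   56 3398] [607.8  26.6] [1103.  -658.9  130. ]
[ 432   50  118   52 2157] [486.4  75.9] [ 953.2 -341.6  130. ]
[313  70  80   9 368] [357.4  74.3] [943.9 -41.3 130. ]
[298  76  44  13 222] [313.8  84.1] [917.6  57.7 130. ]
[331 132  15  46 341] [337.5 154.7] [755.    1.1 130. ]
[344 141  11  36 276] [349.6 157.5] [749.3 -26.  130. ]
[ 178  149   42   41 1157] [200. 167.] [720.9 307.  130. ]
[402 156  31  36 770] [417.3 173.3] [ 717.6 -178.1  130. ]
[268 159  23  26 379] [277.7 172.8] [711. 133. 130.]
[ 83 214  18  15 153] [ 91.8 222.2] [592.1 548.5 130. ]
[455 230  44  39 957] [475.3 248.5] [ 552.1 -309.5  130. ]
[352 246  23  22 400] [363.2 256.6] [529.2 -59.3 130. ]
[128 258  23  15 177] [139.9 267.5] [493.9 432.3 130. ]
board ((499.6875305175781, -368.94744873046875), 115.5454330444336) ((500.1484375, -368.8695983886719), (228.751953125, 230.10301208496094), 11.677781105041504)
jar [[528.4 -59.2 130. ]] scene cap centre ~(289,269) [[532.6 -65.1 130. ]]
scene handle ends [[ 636.8   16.6  162. ]
 [ 645.   -79.9  162. ]
 [ 639.   -82.8  162. ]
 [ 643.9 -179.2  162. ]]
```

Top crop: the cap is at crop (301,524), the top handle runs (205,396) to (353,382), and the drawer is slightly open. The blade corners are near (548,487), (618,453), (662,495) and (568,556). Rail crop: the batten runs (55,215) to (658,160) with the short yoke at its left (+y) end. The chest and rail are both at yaw ≈ 0.115, so I'm setting the tool yaw to 1.685.

jog_arm([
  {"az":1},
  {"az":1},
  {"az":1},
  {"az":1},
  {"az":1},
  {"az":1},
  {"az":0.1},
  {},
])

```text
schema error: expected keys dx, dy, dz, ax, ay, az, gripper
```

```bash
cat >> h.py <<'E'
from scipy.spatial.transform import Rotation as Ro
def to(*ps):
    "shares (40 mm) in tool axes from the current pose to each world point in turn"
    s=manip.read_state();R=Ro.from_euler("xyz",s["eef_rot"]).as_matrix();p=s["eef_pos"]
    print("t",round(s["clock"],2),"at",p.round(1),"rpy",s["eef_rot"].round(3),"gap",round(s["finger_gap"],1))
    for q in ps: print(q,"shares",(R.T@(np.array(q)-p)/40).round(2)); p=np.array(q)
E
python3 - <<'E'
from h import *
np.set_printoptions(precision=1,suppress=True)
s=cams.camera("scene");hs=cv2.cvtColor(s["image"],cv2.COLOR_RGB2HSV)
# jar silhouette: left/right extents of amber/label rows in scene
roi=s["image"][255:320,265:315].astype(int)
for r in (283,287,303): print(r,[tuple(s["image"][r,x]) [0:3:2] for x in range(270,308,2)])
print(proj(s,[[529,-60,130],[529,-60,0]]))
to((529,-60,220),(529,-60,80))
E
```

```text
283 [(np.uint8(65), np.uint8(34)), (np.uint8(65), np.uint8(38)), (np.uint8(75), np.uint8(38)), (np.uint8(116), np.uint8(44)), (np.uint8(135), np.uint8(49)), (np.uint8(139), np.uint8(52)), (np.uint8(136), np.uint8(51)), (np.uint8(125), np.uint8(48)), (np.uint8(121), np.uint8(49)), (np.uint8(113), np.uint8(45)), (np.uint8(110), np.uint8(46)), (np.uint8(110), np.uint8(44)), (np.uint8(107), np.uint8(43)), (np.uint8(104), np.uint8(43)), (np.uint8(98), np.uint8(40)), (np.uint8(94), np.uint8(40)), (np.uint8(93), np.uint8(44)), (np.uint8(105), np.uint8(53)), (np.uint8(103), np.uint8(53))]
287 [(np.uint8(64), np.uint8(36)), (np.uint8(62), np.uint8(32)), (np.uint8(92), np.uint8(61)), (np.uint8(129), np.uint8(79)), (np.uint8(113), np.uint8(46)), (np.uint8(113), np.uint8(44)), (np.uint8(117), np.uint8(45)), (np.uint8(119), np.uint8(45)), (np.uint8(118), np.uint8(46)), (np.uint8(116), np.uint8(46)), (np.uint8(112), np.uint8(45)), (np.uint8(105), np.uint8(41)), (np.uint8(103), np.uint8(43)), (np.uint8(102), np.uint8(43)), (np.uint8(97), np.uint8(39)), (np.uint8(91), np.uint8(41)), (np.uint8(100), 
[... 153 characters left out ...]
1), np.uint8(48)), (np.uint8(143), np.uint8(133)), (np.uint8(169), np.uint8(163)), (np.uint8(163), np.uint8(156)), (np.uint8(156), np.uint8(151)), (np.uint8(154), np.uint8(150)), (np.uint8(150), np.uint8(145)), (np.uint8(151), np.uint8(147)), (np.uint8(153), np.uint8(147)), (np.uint8(153), np.uint8(148)), (np.uint8(150), np.uint8(144)), (np.uint8(147), np.uint8(142)), (np.uint8(139), np.uint8(134)), (np.uint8(133), np.uint8(127)), (np.uint8(117), np.uint8(100)), (np.uint8(110), np.uint8(62)), (np.uint8(108), np.uint8(57))]
[[287.2 267.3]
 [288.2 312.1]]
t 0.3 at [210.  508.2 213.3] rpy [-3.1 -0.   2.8] gap 93.7
(529, -60, 220) shares [-12.8 -10.1  -0.2]
(529, -60, 80) shares [-0.   0.   3.5]
```

jog_arm([
  {"dx":0,"dy":0,"dz":-0.2,"ax":0,"ay":0,"az":1,"gripper":0},
  {"dx":0,"dy":0,"dz":0,"ax":0,"ay":0,"az":1,"gripper":0},
  {"dx":0,"dy":0,"dz":0,"ax":0,"ay":0,"az":1,"gripper":0},
  {"dx":0,"dy":0,"dz":0,"ax":0,"ay":0,"az":1,"gripper":0},
  {"dx":0,"dy":0,"dz":0,"ax":0,"ay":0,"az":1,"gripper":0},
  {"dx":0,"dy":0,"dz":0,"ax":0,"ay":0,"az":1,"gripper":0},
  {"dx":0,"dy":0,"dz":0,"ax":0,"ay":0,"az":0.1,"gripper":0},
  {"dx":0,"dy":0,"dz":0,"ax":0,"ay":0,"az":0,"gripper":0},
], squeeze=20)

```text
clock: 1.3
eef_pos: [210.0, 508.3, 221.4]
eef_rot: [-3.142, 0.0, 1.689]
wrist_force: [0.0, 0.4, 0.2]
finger_gap: 94.2
finger_force: 0.0
```

```bash
python3 -c "
from h import *
to((530,-60,221))"
```

```text
t 1.3 at [210.  508.3 221.4] rpy [-3.142  0.     1.689] gap 94.2
(530, -60, 221) shares [-1.505e+01  6.280e+00  1.000e-02]
```

jog_arm([
  {"dx":-0.95,"dy":0.4,"dz":0,"ax":0,"ay":0,"az":0,"gripper":0},
  {"dx":-0.95,"dy":0.4,"dz":0,"ax":0,"ay":0,"az":0,"gripper":0},
  {"dx":-0.95,"dy":0.4,"dz":0,"ax":0,"ay":0,"az":0,"gripper":0},
  {"dx":-0.95,"dy":0.4,"dz":0,"ax":0,"ay":0,"az":0,"gripper":0},
  {"dx":-0.95,"dy":0.4,"dz":0,"ax":0,"ay":0,"az":0,"gripper":0},
  {"dx":-0.95,"dy":0.4,"dz":0,"ax":0,"ay":0,"az":0,"gripper":0},
  {"dx":-0.95,"dy":0.4,"dz":0,"ax":0,"ay":0,"az":0,"gripper":0},
  {"dx":-0.95,"dy":0.4,"dz":0,"ax":0,"ay":0,"az":0,"gripper":0},
  {"dx":-0.95,"dy":0.4,"dz":0,"ax":0,"ay":0,"az":0,"gripper":0},
  {"dx":-0.95,"dy":0.4,"dz":0,"ax":0,"ay":0,"az":0,"gripper":0},
])

```text
clock: 2.55
eef_pos: [412.9, 147.8, 221.6]
eef_rot: [3.141, -0.0, 1.688]
wrist_force: [0.0, 0.7, -0.4]
finger_gap: 94.1
finger_force: 0.0
```

jog_arm([
  {"dx":-0.95,"dy":0.4,"dz":0,"ax":0,"ay":0,"az":0,"gripper":0},
  {"dx":-0.95,"dy":0.4,"dz":0,"ax":0,"ay":0,"az":0,"gripper":0},
  {"dx":-0.95,"dy":0.4,"dz":0,"ax":0,"ay":0,"az":0,"gripper":0},
  {"dx":-0.95,"dy":0.4,"dz":0,"ax":0,"ay":0,"az":0,"gripper":0},
  {"dx":-0.95,"dy":0.4,"dz":0,"ax":0,"ay":0,"az":0,"gripper":0},
  {"dx":-0.8,"dy":0.28,"dz":0,"ax":0,"ay":0,"az":0,"gripper":0},
  {"dx":0,"dy":0,"dz":0,"ax":0,"ay":0,"az":0,"gripper":0},
])

```text
clock: 3.42
eef_pos: [528.6, -62.6, 221.0]
eef_rot: [-3.141, -0.0, 1.685]
wrist_force: [-0.5, 0.9, -0.1]
finger_gap: 93.8
finger_force: 0.0
```

```bash
python3 -c "
from h import *
to((530,-60,80))"
```

```text
t 3.42 at [528.6 -62.6 221. ] rpy [-3.141 -0.     1.685] gap 93.8
(530, -60, 80) shares [0.06 0.04 3.53]
```

jog_arm([
  {"dx":0.06,"dy":0.04,"dz":0.9,"ax":0,"ay":0,"az":0,"gripper":0},
  {"dx":0,"dy":0,"dz":0.9,"ax":0,"ay":0,"az":0,"gripper":0},
  {"dx":0,"dy":0,"dz":0.9,"ax":0,"ay":0,"az":0,"gripper":0},
  {"dx":0,"dy":0,"dz":0.8,"ax":0,"ay":0,"az":0,"gripper":0},
  {"dx":0,"dy":0,"dz":0,"ax":0,"ay":0,"az":0,"gripper":0.2},
  {"dx":0,"dy":0,"dz":0,"ax":0,"ay":0,"az":0,"gripper":0.35},
  {"dx":0,"dy":0,"dz":0,"ax":0,"ay":0,"az":0,"gripper":0.5},
  {"dx":0,"dy":0,"dz":0,"ax":0,"ay":0,"az":0,"gripper":0.6},
  {"dx":0,"dy":0,"dz":0,"ax":0,"ay":0,"az":0,"gripper":0.6},
])

```text
clock: 4.55
eef_pos: [530.0, -58.6, 82.2]
eef_rot: [3.14, 0.0, 1.685]
wrist_force: [0.4, 0.1, 5.9]
finger_gap: 55.2
finger_force: 20.0
```

```bash
python3 -c "
from h import *
to((530,-60,160),(466,-391,160),(466,-391,111))"
```

```text
t 4.55 at [530.  -58.6  82.2] rpy [3.14  0.    1.685] gap 55.2
(530, -60, 160) shares [-0.04 -0.   -1.94]
(466, -391, 160) shares [-8.04 -2.53 -0.  ]
(466, -391, 111) shares [ 0.   -0.    1.22]
```

jog_arm([
  {"dx":0,"dy":0,"dz":-0.5,"ax":0,"ay":0,"az":0,"gripper":0.6},
  {"dx":0,"dy":0,"dz":-0.9,"ax":0,"ay":0,"az":0,"gripper":0.6},
  {"dx":-0.4,"dy":-0.1,"dz":-0.5,"ax":0,"ay":0,"az":0,"gripper":0.6},
  {"dx":-0.9,"dy":-0.3,"dz":0,"ax":0,"ay":0,"az":0,"gripper":0.6},
  {"dx":-0.9,"dy":-0.3,"dz":0,"ax":0,"ay":0,"az":0,"gripper":0.6},
  {"dx":-0.9,"dy":-0.3,"dz":0,"ax":0,"ay":0,"az":0,"gripper":0.6},
  {"dx":-0.9,"dy":-0.3,"dz":0,"ax":0,"ay":0,"az":0,"gripper":0.6},
  {"dx":-0.9,"dy":-0.3,"dz":0,"ax":0,"ay":0,"az":0,"gripper":0.6},
  {"dx":-0.9,"dy":-0.3,"dz":0,"ax":0,"ay":0,"az":0,"gripper":0.6},
  {"dx":-0.9,"dy":-0.3,"dz":0,"ax":0,"ay":0,"az":0,"gripper":0.6},
])

```text
clock: 5.8
eef_pos: [472.2, -335.9, 157.2]
eef_rot: [-3.141, -0.001, 1.685]
wrist_force: [0.0, -0.5, -3.0]
finger_gap: 55.4
finger_force: 20.0
```

jog_arm([
  {"dx":-0.8,"dy":-0.2,"dz":0,"ax":0,"ay":0,"az":0,"gripper":0.6},
  {"dx":-0.5,"dy":-0.1,"dz":0,"ax":0,"ay":0,"az":0,"gripper":0.6},
  {"dx":0,"dy":0,"dz":0,"ax":0,"ay":0,"az":0,"gripper":0.6},
  {"dx":0,"dy":0,"dz":0,"ax":0,"ay":0,"az":0,"gripper":0.6},
])

```text
clock: 6.3
eef_pos: [467.0, -387.0, 157.3]
eef_rot: [-3.141, -0.001, 1.686]
wrist_force: [-1.1, -0.2, -2.3]
finger_gap: 55.5
finger_force: 20.0
```

```bash
python3 -c "
from h import *
to((466,-391,112))"
```

```text
t 6.3 at [ 467.  -387.   157.3] rpy [-3.141e+00 -1.000e-03  1.686e+00] gap 55.5
(466, -391, 112) shares [-0.1  -0.04  1.13]
```

jog_arm([
  {"dx":0,"dy":0,"dz":0.5,"ax":0,"ay":0,"az":0,"gripper":0.6},
  {"dx":0,"dy":0,"dz":0.4,"ax":0,"ay":0,"az":0,"gripper":0.6},
  {"dx":0,"dy":0,"dz":0.15,"ax":0,"ay":0,"az":0,"gripper":0.6},
  {"dx":0,"dy":0,"dz":0,"ax":0,"ay":0,"az":0,"gripper":0.6},
  {"dx":0,"dy":0,"dz":0.04,"ax":0,"ay":0,"az":0,"gripper":0.6},
  {"dx":0,"dy":0,"dz":0,"ax":0,"ay":0,"az":0,"gripper":0.6},
])

```text
clock: 7.05
eef_pos: [466.8, -387.9, 114.2]
eef_rot: [3.141, 0.0, 1.685]
wrist_force: [0.2, -0.2, -1.8]
finger_gap: 55.1
finger_force: 20.0
```

jog_arm([
  {"dx":0,"dy":0,"dz":0.04,"ax":0,"ay":0,"az":0,"gripper":0.6},
  {"dx":0,"dy":0,"dz":0.03,"ax":0,"ay":0,"az":0,"gripper":0.6},
  {"dx":0,"dy":0,"dz":0,"ax":0,"ay":0,"az":0,"gripper":0.6},
])

```text
clock: 7.42
eef_pos: [467.0, -388.2, 112.2]
eef_rot: [3.141, 0.001, 1.685]
wrist_force: [-1.2, 1.8, 7.4]
finger_gap: 54.8
finger_force: 20.0
```

jog_arm([
  {"dx":0,"dy":0,"dz":0,"ax":0,"ay":0,"az":0,"gripper":0.35},
  {"dx":0,"dy":0,"dz":0,"ax":0,"ay":0,"az":0,"gripper":0.2},
  {"dx":0,"dy":0,"dz":0,"ax":0,"ay":0,"az":0,"gripper":0},
  {"dx":0,"dy":0,"dz":0,"ax":0,"ay":0,"az":0,"gripper":0},
  {"dx":0,"dy":0,"dz":0,"ax":0,"ay":0,"az":0,"gripper":0},
  {"dx":0,"dy":0,"dz":-0.8,"ax":0,"ay":0,"az":0,"gripper":0},
  {"dx":0,"dy":0,"dz":-1,"ax":0,"ay":0,"az":0,"gripper":0},
  {"dx":0,"dy":0,"dz":-1,"ax":0,"ay":0,"az":0,"gripper":0},
])

```text
clock: 8.43
eef_pos: [466.6, -387.7, 224.3]
eef_rot: [-3.141, -0.0, 1.685]
wrist_force: [0.0, -0.2, 0.1]
finger_gap: 94.1
finger_force: 0.0
```

Run:
```python
from h import *
np.set_printoptions(precision=1,suppress=True)
c=cams.camera("top");im=c["image"]
print("handle centre est", onz(c,np.array([[205,396],[353,382]])/2.66+[250,60],167).mean(0))
cv2.imwrite("pics/crop3.png",cv2.resize(np.hstack([im[160:220,310:400][:,:,::-1]]),None,fx=8,fy=8,interpolation=cv2.INTER_CUBIC))
s=cams.camera("scene");cv2.imwrite("pics/scene1.png",s["image"][:,:,::-1])
to((590,-36,220))
```

```text
handle centre est [635.  -36.7 167. ]
t 8.53 at [ 467.8 -388.7  227.8] rpy [3.1 0.  1.7] gap 94.1
(590, -36, 220) shares [8.4 4.  0.2]
```

View pics/crop3.png

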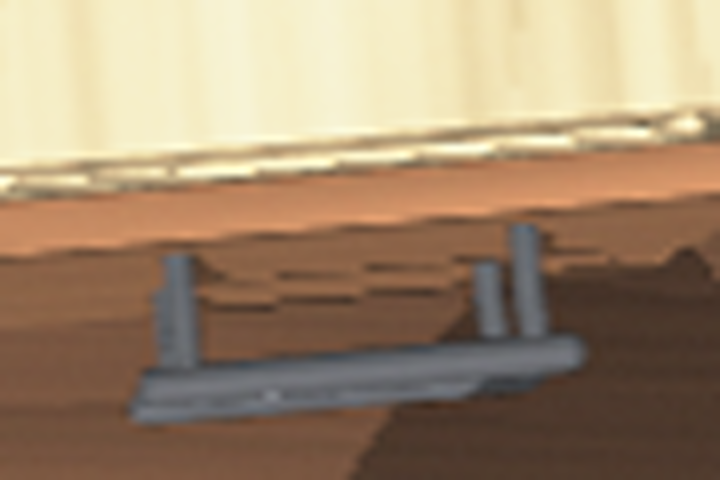

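View pics/scene1.png

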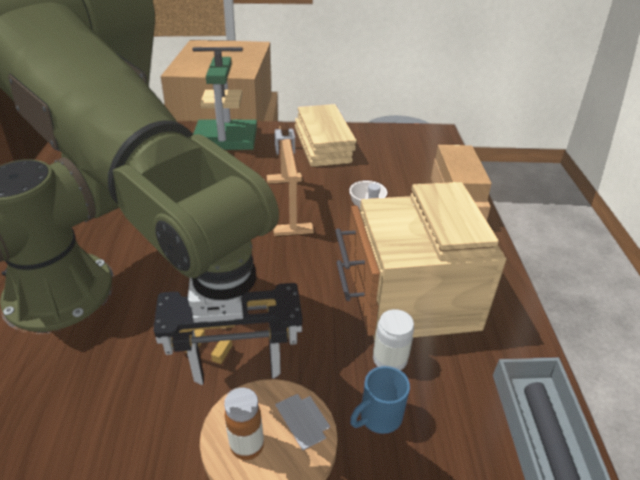

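Jar upright on the board at scene (243,425), clear of the blade (305,420). Crop 3: the top handle bar's centreline runs (145,382) to (583,353), and the drawer front edge lies from (0,255) to (720,195).

Run:
```python
from h import *
np.set_printoptions(precision=1,suppress=True)
c=cams.camera("top")
A=lambda p:np.array(p,float)/8+[310,160]
e=onz(c,A([[145,382],[583,353]]),163);print("handle",e,e.mean(0),np.linalg.norm(e[0]-e[1]),np.arctan2(-(e[0]-e[1])[0],(e[0]-e[1])[1]))
print("drawer front top edge z~178", onz(c,A([[0,255],[720,195]]),185),"chest lip",onz(c,A([[0,198],[720,135]]),200))
m=e.mean(0)
to((600,m[1],230),(m[0],m[1],230),(m[0],m[1],162))
```

```text
handle [[630.9  20.4 163. ]
 [641.5 -97.1 163. ]] [636.2 -38.3 163. ] 117.99780342588822 0.09006396537001213
drawer front top edge z~178 [[ 660.8   59.7  185. ]
 [ 681.5 -130.4  185. ]] chest lip [[ 673.3   59.9  200. ]
 [ 694.7 -127.9  200. ]]
t 8.57 at [ 467.2 -388.3  225.1] rpy [3.1 0.  1.7] gap 94.1
(600, np.float64(-38.33848238459414), 230) shares [ 8.3  4.3 -0.1]
(np.float64(636.190414091225), np.float64(-38.33848238459414), 230) shares [-0.1  0.9  0. ]
(np.float64(636.190414091225), np.float64(-38.33848238459414), 162) shares [ 0.  -0.   1.7]
```

jog_arm([
  {"dx":0.84,"dy":0.51,"dz":0,"ax":0,"ay":0,"az":0,"gripper":0.3},
  {"dx":0.84,"dy":0.51,"dz":0,"ax":0,"ay":0,"az":0,"gripper":0.68},
  {"dx":0.84,"dy":0.51,"dz":0,"ax":0,"ay":0,"az":0,"gripper":0.68},
  {"dx":0.84,"dy":0.51,"dz":0,"ax":0,"ay":0,"az":0,"gripper":0.68},
  {"dx":0.84,"dy":0.51,"dz":0,"ax":0,"ay":0,"az":0,"gripper":0.68},
  {"dx":0.84,"dy":0.51,"dz":0,"ax":0,"ay":0,"az":0,"gripper":0.68},
  {"dx":0.84,"dy":0.51,"dz":0,"ax":0,"ay":0,"az":0,"gripper":0.68},
  {"dx":0.84,"dy":0.51,"dz":0,"ax":0,"ay":0,"az":0,"gripper":0.68},
  {"dx":0.84,"dy":0.51,"dz":0,"ax":0,"ay":0,"az":0,"gripper":0.68},
  {"dx":0.6,"dy":0.41,"dz":0,"ax":0,"ay":0,"az":0,"gripper":0.68},
])

```text
clock: 9.82
eef_pos: [628.3, -39.2, 221.6]
eef_rot: [-3.14, -0.001, 1.686]
wrist_force: [0.2, -0.9, -0.0]
finger_gap: 30.0
finger_force: 0.0
```

jog_arm([
  {"dx":0,"dy":0,"dz":0,"ax":0,"ay":0,"az":0,"gripper":0.68},
  {"dx":0,"dy":0,"dz":0,"ax":0,"ay":0,"az":0,"gripper":0.68},
])

```text
clock: 10.07
eef_pos: [627.7, -41.4, 222.2]
eef_rot: [-3.14, -0.0, 1.685]
wrist_force: [0.2, -0.4, 0.9]
finger_gap: 30.0
finger_force: 0.0
```

```bash
python3 -c "
from h import *
to((636,-38,155))"
```

```text
t 10.07 at [627.7 -41.4 222.2] rpy [-3.14  -0.     1.685] gap 30.0
(636, -38, 155) shares [0.06 0.22 1.68]
```

jog_arm([
  {"dx":0.06,"dy":0.22,"dz":0,"ax":0,"ay":0,"az":0,"gripper":0.68},
  {"dx":0,"dy":0,"dz":0.7,"ax":0,"ay":0,"az":0,"gripper":0.68},
  {"dx":0,"dy":0,"dz":0.6,"ax":0,"ay":0,"az":0,"gripper":0.68},
  {"dx":0,"dy":0,"dz":0.4,"ax":0,"ay":0,"az":0,"gripper":0.68},
  {"dx":0,"dy":0,"dz":0,"ax":0,"ay":0,"az":0,"gripper":0.68},
  {"dx":0,"dy":0,"dz":0,"ax":0,"ay":0,"az":0,"gripper":0.95},
  {"dx":0,"dy":0,"dz":0,"ax":0,"ay":0,"az":0,"gripper":0.95},
  {"dx":0,"dy":0,"dz":0,"ax":0,"ay":0,"az":0,"gripper":0.95},
])

```text
clock: 11.08
eef_pos: [637.0, -37.4, 156.0]
eef_rot: [3.14, 0.0, 1.685]
wrist_force: [0.3, 0.6, 3.4]
finger_gap: 10.6
finger_force: 20.0
```

jog_arm([
  {"dx":0,"dy":-0.3,"dz":0,"ax":0,"ay":0,"az":0,"gripper":0.95},
  {"dx":0,"dy":-0.5,"dz":0,"ax":0,"ay":0,"az":0,"gripper":0.95},
  {"dx":0,"dy":-0.6,"dz":0,"ax":0,"ay":0,"az":0,"gripper":0.95},
  {"dx":0,"dy":-0.6,"dz":0,"ax":0,"ay":0,"az":0,"gripper":0.95},
  {"dx":0,"dy":-0.6,"dz":0,"ax":0,"ay":0,"az":0,"gripper":0.95},
  {"dx":0,"dy":-0.6,"dz":0,"ax":0,"ay":0,"az":0,"gripper":0.95},
  {"dx":0,"dy":-0.4,"dz":0,"ax":0,"ay":0,"az":0,"gripper":0.95},
  {"dx":0,"dy":0,"dz":0,"ax":0,"ay":0,"az":0,"gripper":0.95},
])

```text
clock: 12.08
eef_pos: [493.2, -53.7, 155.9]
eef_rot: [3.141, 0.0, 1.685]
wrist_force: [-0.7, 2.1, 5.4]
finger_gap: 10.4
finger_force: 20.0
```

jog_arm([
  {"dx":0,"dy":-0.2,"dz":0,"ax":0,"ay":0,"az":0,"gripper":0.95},
  {"dx":0,"dy":-0.2,"dz":0,"ax":0,"ay":0,"az":0,"gripper":0.95},
  {"dx":0,"dy":-0.1,"dz":0,"ax":0,"ay":0,"az":0,"gripper":0.95},
  {"dx":0,"dy":0,"dz":0,"ax":0,"ay":0,"az":0,"gripper":0.95},
])

```text
clock: 12.58
eef_pos: [474.1, -55.9, 155.9]
eef_rot: [3.14, 0.0, 1.685]
wrist_force: [-0.7, 2.7, 10.0]
finger_gap: 10.7
finger_force: 20.0
```

jog_arm([
  {"dx":0,"dy":-0.1,"dz":-0.02,"ax":0,"ay":0,"az":0,"gripper":0.95},
  {"dx":0,"dy":-0.1,"dz":0,"ax":0,"ay":0,"az":0,"gripper":0.95},
  {"dx":0,"dy":0,"dz":0,"ax":0,"ay":0,"az":0,"gripper":0.95},
])

```text
clock: 12.95
eef_pos: [469.8, -56.5, 156.2]
eef_rot: [3.13, 0.001, 1.685]
wrist_force: [39.9, 7.4, -20.9]
finger_gap: 12.9
finger_force: 20.0
```

jog_arm([
  {"dx":0,"dy":0.07,"dz":0,"ax":0,"ay":0,"az":0,"gripper":0.95},
  {"dx":0,"dy":0,"dz":0,"ax":0,"ay":0,"az":0,"gripper":0.95},
])

```text
clock: 13.2
eef_pos: [471.4, -56.3, 156.1]
eef_rot: [3.134, 0.0, 1.685]
wrist_force: [24.1, 4.3, -10.2]
finger_gap: 10.5
finger_force: 20.0
```

jog_arm([
  {"dx":0,"dy":0.03,"dz":0,"ax":0,"ay":0,"az":0,"gripper":0.95},
  {"dx":0,"dy":0,"dz":0,"ax":0,"ay":0,"az":0,"gripper":0.8},
  {"dx":0,"dy":0,"dz":0,"ax":0,"ay":0,"az":0,"gripper":0.72},
  {"dx":0,"dy":0,"dz":0,"ax":0,"ay":0,"az":0,"gripper":0.72},
])

```text
clock: 13.7
eef_pos: [469.6, -56.6, 155.7]
eef_rot: [-3.141, -0.0, 1.685]
wrist_force: [0.4, -0.1, -0.9]
finger_gap: 26.4
finger_force: 0.0
```

Raise the gripper and move clear to look into the drawer.

jog_arm([
  {"dx":0,"dy":0,"dz":-0.6,"ax":0,"ay":0,"az":0,"gripper":0.72},
  {"dx":0,"dy":0,"dz":-0.9,"ax":0,"ay":0,"az":0,"gripper":0.72},
  {"dx":0,"dy":0,"dz":-0.9,"ax":0,"ay":0,"az":0,"gripper":0.72},
  {"dx":0.9,"dy":-0.2,"dz":-0.5,"ax":0,"ay":0,"az":0,"gripper":0.5},
  {"dx":0.9,"dy":-0.3,"dz":0,"ax":0,"ay":0,"az":0,"gripper":0.5},
  {"dx":0.9,"dy":-0.3,"dz":0,"ax":0,"ay":0,"az":0,"gripper":0.5},
  {"dx":0.9,"dy":-0.3,"dz":0,"ax":0,"ay":0,"az":0,"gripper":0.5},
  {"dx":0.9,"dy":-0.3,"dz":0,"ax":0,"ay":0,"az":0,"gripper":0.5},
  {"dx":0.9,"dy":0,"dz":0,"ax":0,"ay":0,"az":0,"gripper":0.5},
  {"dx":0,"dy":0,"dz":0,"ax":0,"ay":0,"az":0,"gripper":0.5},
])

```text
clock: 14.95
eef_pos: [389.0, 153.0, 271.8]
eef_rot: [-3.141, 0.0, 1.688]
wrist_force: [0.5, -0.3, -0.9]
finger_gap: 46.9
finger_force: 0.0
```

Run:
```python
from h import *
c=cams.camera("top");im=c["image"]
to()
cv2.imwrite("pics/crop4.png",cv2.resize(im[130:290,270:470][:,:,::-1],None,fx=3.75,fy=3.75,interpolation=cv2.INTER_CUBIC))
```

```text
t 15.0 at [389.3 152.  271.8] rpy [-3.141  0.     1.687] gap 46.9
```

View pics/crop4.png

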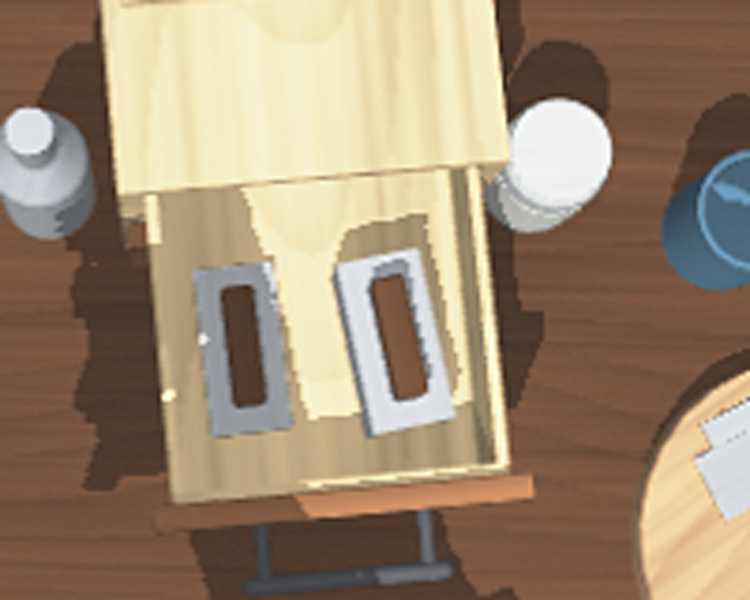

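Drawer fully out: flat tamper at crop (243,350) on the left, and the yoke at (395,340) on the right, taller with its leg side visible. Checking by size.

Run:
```python
from h import *
np.set_printoptions(precision=2,suppress=True)
c=cams.camera("top")
A=lambda p:np.array(p,float)/3.75+[270,130]
for nm,p in(("L",[[195,270],[272,262],[290,425],[215,437]]),("R",[[337,262],[418,248],[453,415],[370,433]])):
  for z in(120,158):
    e=onz(c,A(p),z)[:,:2];print(nm,z,"centre",e.mean(0),"w",np.linalg.norm(e[0]-e[1]),np.linalg.norm(e[3]-e[2]),"l",np.linalg.norm(e[1]-e[2]),np.linalg.norm(e[3]-e[0]),"yaw of long",np.arctan2(*((e[0]+e[1]-e[2]-e[3])[::-1])))
g=onz(c,A([[370,280],[404,272],[428,393],[393,403]]),180)[:,:2];print("grip",g.mean(0),np.arctan2(*((g[0]+g[1]-g[2]-g[3])[::-1])),np.linalg.norm(g[1]-g[2]),np.linalg.norm(g[1]-g[0]))
print("handle",onz(c,A([[245,583],[452,569]]),163).mean(0))
```

```text
L 120 centre [603.15   3.94] w 45.98764134317731 44.815197701638375 l 97.49412978749855 99.85823641556026 yaw of long 0.13281943002931879
L 158 centre [599.23   5.34] w 44.49315091090309 43.358808936540015 l 94.32579934230307 96.61307805239983 yaw of long 0.13281943002931873
R 120 centre [610.55 -85.86] w 49.21092301941629 50.52431315410226 l 101.64384708318477 103.51120378407676 yaw of long 0.21066462632259153
R 158 centre [606.39 -81.54] w 47.61168349619137 48.88239153340938 l 98.34066056331552 100.14733255323694 yaw of long 0.2106646263225915
grip [605.36 -81.4 ] 0.20216670930502134 69.68731273314759 19.840681306063125
handle [470.57 -56.79 163.  ]
```

jog_arm([
  {"dx":0,"dy":0,"dz":0,"ax":0,"ay":0,"az":1,"gripper":0.52},
  {"dx":0,"dy":0,"dz":0,"ax":0,"ay":0,"az":1,"gripper":0.52},
  {"dx":0,"dy":0,"dz":0,"ax":0,"ay":0,"az":1,"gripper":0.52},
  {"dx":0,"dy":0,"dz":0,"ax":0,"ay":0,"az":1,"gripper":0.52},
  {"dx":0,"dy":0,"dz":0,"ax":0,"ay":0,"az":1,"gripper":0.52},
  {"dx":0,"dy":0,"dz":0,"ax":0,"ay":0,"az":1,"gripper":0.52},
  {"dx":0,"dy":0,"dz":0,"ax":0,"ay":0,"az":1,"gripper":0.52},
  {"dx":0,"dy":0,"dz":0,"ax":0,"ay":0,"az":1,"gripper":0.52},
  {"dx":0,"dy":0,"dz":0,"ax":0,"ay":0,"az":0.48,"gripper":0.52},
  {"dx":0,"dy":0,"dz":0,"ax":0,"ay":0,"az":0,"gripper":0.52},
])

```text
clock: 16.3
eef_pos: [389.7, 150.8, 271.8]
eef_rot: [3.141, 0.0, 0.204]
wrist_force: [-0.3, -0.3, -0.2]
finger_gap: 45.1
finger_force: 0.0
```

```bash
python3 -c "
from h import *
to((606,-81.5,240),(606,-81.5,169))"
```

```text
t 16.3 at [389.7 150.8 271.8] rpy [3.141 0.    0.204] gap 45.1
(606, -81.5, 240) shares [4.12 6.78 0.8 ]
(606, -81.5, 169) shares [ 0.   -0.    1.77]
```

jog_arm([
  {"dx":0.5,"dy":0.8,"dz":0,"ax":0,"ay":0,"az":0,"gripper":0.52},
  {"dx":0.5,"dy":0.8,"dz":0,"ax":0,"ay":0,"az":0,"gripper":0.52},
  {"dx":0.5,"dy":0.8,"dz":0,"ax":0,"ay":0,"az":0,"gripper":0.52},
  {"dx":0.5,"dy":0.8,"dz":0,"ax":0,"ay":0,"az":0,"gripper":0.52},
  {"dx":0.5,"dy":0.8,"dz":0,"ax":0,"ay":0,"az":0,"gripper":0.52},
  {"dx":0.5,"dy":0.8,"dz":0,"ax":0,"ay":0,"az":0,"gripper":0.52},
  {"dx":0.5,"dy":0.8,"dz":0,"ax":0,"ay":0,"az":0,"gripper":0.52},
  {"dx":0.5,"dy":0.8,"dz":0.3,"ax":0,"ay":0,"az":0,"gripper":0.52},
  {"dx":0.1,"dy":0.4,"dz":0.5,"ax":0,"ay":0,"az":0,"gripper":0.52},
  {"dx":0,"dy":0,"dz":0,"ax":0,"ay":0,"az":0,"gripper":0.52},
])

```text
clock: 17.55
eef_pos: [604.4, -81.9, 237.5]
eef_rot: [-3.14, 0.004, 0.205]
wrist_force: [1.4, 0.3, 0.3]
finger_gap: 45.1
finger_force: 0.0
```

```bash
python3 -c "
from h import *
to((606,-81.5,169))"
```

```text
t 17.55 at [604.4 -81.9 237.5] rpy [-3.14   0.004  0.205] gap 45.1
(606, -81.5, 169) shares [0.05 0.   1.71]
```

jog_arm([
  {"dx":0.05,"dy":0,"dz":0.8,"ax":0,"ay":0,"az":0,"gripper":0.52},
  {"dx":0,"dy":0,"dz":0.6,"ax":0,"ay":0,"az":0,"gripper":0.52},
  {"dx":0,"dy":0,"dz":0.2,"ax":0,"ay":0,"az":0,"gripper":0.52},
  {"dx":0,"dy":0,"dz":0.04,"ax":0,"ay":0,"az":0,"gripper":0.52},
  {"dx":0,"dy":0,"dz":0,"ax":0,"ay":0,"az":0,"gripper":0.52},
])

```text
clock: 18.18
eef_pos: [607.7, -80.7, 175.5]
eef_rot: [3.141, -0.001, 0.205]
wrist_force: [-0.2, -0.2, -0.8]
finger_gap: 45.1
finger_force: 0.0
```

jog_arm([
  {"dx":0,"dy":0,"dz":0.1,"ax":0,"ay":0,"az":0,"gripper":0.52},
  {"dx":0,"dy":0,"dz":0.04,"ax":0,"ay":0,"az":0,"gripper":0.52},
  {"dx":0,"dy":0,"dz":0,"ax":0,"ay":0,"az":0,"gripper":0.52},
])

```text
clock: 18.55
eef_pos: [607.4, -80.8, 168.6]
eef_rot: [-3.142, 0.0, 0.205]
wrist_force: [-0.7, 0.2, 0.6]
finger_gap: 45.0
finger_force: 0.0
```

No contact. Closing firmly and lifting a little.

jog_arm([
  {"dx":0,"dy":0,"dz":0,"ax":0,"ay":0,"az":0,"gripper":0.7},
  {"dx":0,"dy":0,"dz":0,"ax":0,"ay":0,"az":0,"gripper":0.9},
  {"dx":0,"dy":0,"dz":0,"ax":0,"ay":0,"az":0,"gripper":0.9},
  {"dx":0,"dy":0,"dz":0,"ax":0,"ay":0,"az":0,"gripper":0.9},
  {"dx":0,"dy":0,"dz":-0.2,"ax":0,"ay":0,"az":0,"gripper":0.9},
  {"dx":0,"dy":0,"dz":0,"ax":0,"ay":0,"az":0,"gripper":0.9},
], squeeze=45)

```text
clock: 19.3
eef_pos: [607.5, -80.8, 177.1]
eef_rot: [3.142, -0.0, 0.205]
wrist_force: [0.2, -0.2, -4.4]
finger_gap: 19.9
finger_force: 44.8
```

jog_arm([
  {"dx":0,"dy":0,"dz":-0.5,"ax":0,"ay":0,"az":0,"gripper":0.9},
  {"dx":0,"dy":0,"dz":-0.8,"ax":0,"ay":0,"az":0,"gripper":0.9},
  {"dx":0,"dy":0,"dz":-0.8,"ax":0,"ay":0,"az":0,"gripper":0.9},
  {"dx":0,"dy":0,"dz":-0.6,"ax":0,"ay":0,"az":0,"gripper":0.9},
  {"dx":-0.4,"dy":-0.4,"dz":0,"ax":0,"ay":0,"az":0,"gripper":0.9},
  {"dx":-0.5,"dy":-0.5,"dz":0,"ax":0,"ay":0,"az":0,"gripper":0.9},
  {"dx":-0.5,"dy":-0.5,"dz":0,"ax":0,"ay":0,"az":0,"gripper":0.9},
  {"dx":-0.5,"dy":-0.5,"dz":0,"ax":0,"ay":0,"az":0,"gripper":0.9},
  {"dx":-0.2,"dy":-0.3,"dz":0,"ax":0,"ay":0,"az":0,"gripper":0.9},
])

```text
clock: 20.42
eef_pos: [506.4, -11.2, 284.8]
eef_rot: [3.142, -0.0, 0.205]
wrist_force: [1.1, -0.3, -4.6]
finger_gap: 19.3
finger_force: 44.8
```

jog_arm([
  {"dx":0,"dy":0,"dz":0,"ax":0,"ay":0,"az":-0.8,"gripper":0.9},
  {"dx":0,"dy":0,"dz":0,"ax":0,"ay":0,"az":-1,"gripper":0.9},
  {"dx":0,"dy":0,"dz":0,"ax":0,"ay":0,"az":-1,"gripper":0.9},
  {"dx":0,"dy":0,"dz":0,"ax":0,"ay":0,"az":-1,"gripper":0.9},
  {"dx":0,"dy":0,"dz":0,"ax":0,"ay":0,"az":-1,"gripper":0.9},
  {"dx":0,"dy":0,"dz":0,"ax":0,"ay":0,"az":-1,"gripper":0.9},
  {"dx":0,"dy":0,"dz":0,"ax":0,"ay":0,"az":-1,"gripper":0.9},
  {"dx":0,"dy":0,"dz":0,"ax":0,"ay":0,"az":-1,"gripper":0.9},
  {"dx":0,"dy":0,"dz":0,"ax":0,"ay":0,"az":-0.68,"gripper":0.9},
  {"dx":0,"dy":0,"dz":0,"ax":0,"ay":0,"az":0,"gripper":0.9},
])

```text
clock: 21.68
eef_pos: [507.5, -11.8, 284.5]
eef_rot: [-3.141, -0.0, 1.684]
wrist_force: [0.3, 0.3, -4.8]
finger_gap: 19.9
finger_force: 44.8
```

```bash
python3 -c "
from h import *
to((518.7,322,276),(518.7,322,190))"
```

```text
t 21.68 at [507.5 -11.8 284.5] rpy [-3.141 -0.     1.684] gap 19.9
(518.7, 322, 276) shares [8.26 1.22 0.21]
(518.7, 322, 190) shares [-0.    0.    2.15]
```

jog_arm([
  {"dx":0.5,"dy":0,"dz":0,"ax":0,"ay":0,"az":0,"gripper":0.9},
  {"dx":0.9,"dy":0.15,"dz":0,"ax":0,"ay":0,"az":0,"gripper":0.9},
  {"dx":0.9,"dy":0.15,"dz":0,"ax":0,"ay":0,"az":0,"gripper":0.9},
  {"dx":0.9,"dy":0.15,"dz":0,"ax":0,"ay":0,"az":0,"gripper":0.9},
  {"dx":0.9,"dy":0.15,"dz":0,"ax":0,"ay":0,"az":0,"gripper":0.9},
  {"dx":0.9,"dy":0.15,"dz":0,"ax":0,"ay":0,"az":0,"gripper":0.9},
  {"dx":0.9,"dy":0.15,"dz":0,"ax":0,"ay":0,"az":0,"gripper":0.9},
  {"dx":0.9,"dy":0.15,"dz":0,"ax":0,"ay":0,"az":0,"gripper":0.9},
  {"dx":0.9,"dy":0.15,"dz":0,"ax":0,"ay":0,"az":0,"gripper":0.9},
  {"dx":0.5,"dy":0,"dz":0,"ax":0,"ay":0,"az":0,"gripper":0.9},
])

```text
clock: 22.92
eef_pos: [517.4, 321.1, 284.1]
eef_rot: [-3.141, 0.0, 1.683]
wrist_force: [-0.5, -1.4, -4.7]
finger_gap: 19.5
finger_force: 44.8
```

jog_arm([
  {"dx":0,"dy":0,"dz":0,"ax":0,"ay":0,"az":0,"gripper":0.9},
  {"dx":0,"dy":0,"dz":0,"ax":0,"ay":0,"az":0,"gripper":0.9},
])

```text
clock: 23.18
eef_pos: [517.6, 318.8, 284.7]
eef_rot: [-3.142, 0.0, 1.684]
wrist_force: [1.0, -0.2, -4.9]
finger_gap: 19.7
finger_force: 44.8
```

```bash
python3 -c "
from h import *
to((518.7,322,250),(518.7,322,190))
s=cams.camera('scene');print(proj(s,[[516.4,342,170],[518.7,322,222],[529,230,170]]))
cv2.imwrite('pics/crop5.png',cv2.resize(s['image'][80:280,200:400][:,:,::-1],None,fx=3,fy=3,interpolation=cv2.INTER_CUBIC))"
```

```text
t 23.18 at [517.6 318.8 284.7] rpy [-3.142  0.     1.684] gap 19.7
(518.7, 322, 250) shares [0.08 0.04 0.87]
(518.7, 322, 190) shares [0.  0.  1.5]
[[285.86353339 149.31523987]
 [286.27606001 134.77789   ]
 [289.90879325 172.63432685]]
```

View pics/crop5.png

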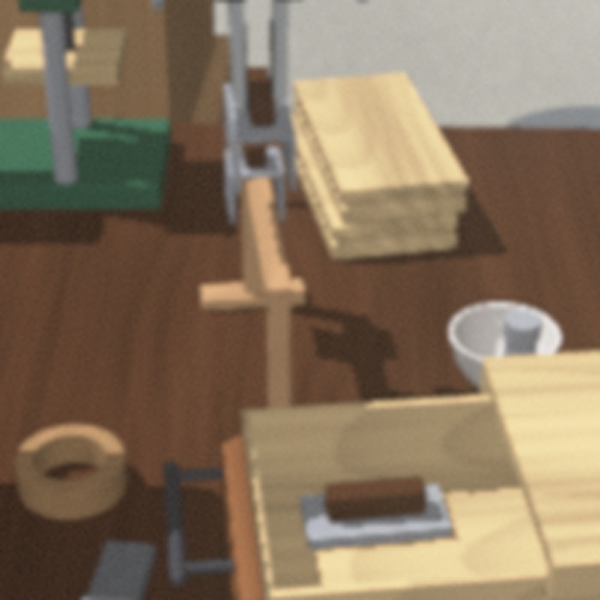

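The yoke hangs level in the gripper with its legs at crop x≈232 and 290, astride the rail (x≈258). The flat tamper stays in the drawer at (375,505). Lowering.

jog_arm([
  {"dx":0.06,"dy":0.02,"dz":0.6,"ax":0,"ay":0,"az":0,"gripper":0.9},
  {"dx":0,"dy":0,"dz":0.7,"ax":0,"ay":0,"az":0,"gripper":0.9},
  {"dx":0,"dy":0,"dz":0.5,"ax":0,"ay":0,"az":0,"gripper":0.9},
  {"dx":0,"dy":0,"dz":0.3,"ax":0,"ay":0,"az":0,"gripper":0.9},
  {"dx":0,"dy":0,"dz":0,"ax":0,"ay":0,"az":0,"gripper":0.9},
])

```text
clock: 23.85
eef_pos: [518.0, 321.5, 200.4]
eef_rot: [-3.141, 0.0, 1.684]
wrist_force: [0.2, -0.0, -4.9]
finger_gap: 19.7
finger_force: 44.8
```

jog_arm([
  {"dx":0,"dy":0,"dz":0.2,"ax":0,"ay":0,"az":0,"gripper":0.9},
  {"dx":0,"dy":0,"dz":0.12,"ax":0,"ay":0,"az":0,"gripper":0.9},
  {"dx":0,"dy":0,"dz":0,"ax":0,"ay":0,"az":0,"gripper":0.9},
])

```text
clock: 24.22
eef_pos: [517.9, 322.0, 187.6]
eef_rot: [-3.141, 0.0, 1.685]
wrist_force: [-0.3, -0.3, -5.5]
finger_gap: 19.8
finger_force: 44.8
```

jog_arm([
  {"dx":0,"dy":0,"dz":0.05,"ax":0,"ay":0,"az":0,"gripper":0.9},
  {"dx":0,"dy":0,"dz":0.03,"ax":0,"ay":0,"az":0,"gripper":0.9},
  {"dx":0,"dy":0,"dz":0,"ax":0,"ay":0,"az":0,"gripper":0.9},
])

```text
clock: 24.6
eef_pos: [518.0, 322.0, 184.7]
eef_rot: [3.142, -0.0, 1.685]
wrist_force: [-0.6, 0.4, -4.6]
finger_gap: 19.9
finger_force: 44.8
```

jog_arm([
  {"dx":0,"dy":0,"dz":0.04,"ax":0,"ay":0,"az":0,"gripper":0.9},
  {"dx":0,"dy":0,"dz":0,"ax":0,"ay":0,"az":0,"gripper":0.9},
])

```text
clock: 24.85
eef_pos: [518.1, 322.1, 184.6]
eef_rot: [3.14, -0.0, 1.685]
wrist_force: [-4.6, -2.7, 6.7]
finger_gap: 19.7
finger_force: 44.8
```

jog_arm([
  {"dx":0,"dy":0,"dz":0,"ax":0,"ay":0,"az":0,"gripper":0.7},
  {"dx":0,"dy":0,"dz":0,"ax":0,"ay":0,"az":0,"gripper":0.55},
  {"dx":0,"dy":0,"dz":0,"ax":0,"ay":0,"az":0,"gripper":0.5},
  {"dx":0,"dy":0,"dz":0,"ax":0,"ay":0,"az":0,"gripper":0.5},
  {"dx":0,"dy":0,"dz":-0.5,"ax":0,"ay":0,"az":0,"gripper":0.5},
  {"dx":0,"dy":0,"dz":-0.9,"ax":0,"ay":0,"az":0,"gripper":0.5},
  {"dx":0,"dy":0,"dz":-0.9,"ax":0,"ay":0,"az":0,"gripper":0.5},
])

```text
clock: 25.72
eef_pos: [517.9, 322.0, 276.1]
eef_rot: [-3.141, 0.0, 1.685]
wrist_force: [0.2, -0.1, -0.1]
finger_gap: 46.4
finger_force: 0.0
```

jog_arm([
  {"dx":0,"dy":-0.6,"dz":0,"ax":0,"ay":0,"az":0,"gripper":0.5},
  {"dx":0,"dy":-0.8,"dz":0,"ax":0,"ay":0,"az":0,"gripper":0.5},
  {"dx":0,"dy":-0.8,"dz":0,"ax":0,"ay":0,"az":0,"gripper":0.5},
  {"dx":0,"dy":-0.8,"dz":0,"ax":0,"ay":0,"az":0,"gripper":0.5},
  {"dx":0,"dy":0,"dz":0,"ax":0,"ay":0,"az":0,"gripper":0.5},
])

```text
clock: 26.35
eef_pos: [397.7, 308.4, 275.7]
eef_rot: [3.141, -0.001, 1.686]
wrist_force: [-0.1, -0.5, -0.3]
finger_gap: 46.9
finger_force: 0.0
```

Run:
```python
from h import *
to()
s=cams.camera('scene')['image'];t=cams.camera('top')['image']
cv2.imwrite('pics/final.png',np.hstack([cv2.resize(s[80:320,200:420],(400,436)),cv2.resize(t[120:330,100:300],(400,436))])[:,:,::-1])
c=cams.camera('top');m=None
p=onz(c,np.array([[245,583],[452,569]])/3.75+[270,130],163).mean(0);print(p,proj(c,[p]))
cv2.imwrite('pics/d.png',cv2.resize(t[130:290,270:530][:,:,::-1],None,fx=3,fy=3))
```

```text
t 26.35 at [397.7 308.4 275.7] rpy [ 3.141e+00 -1.000e-03  1.686e+00] gap 46.9
[470.5703021  -56.79410821 163.        ] [[363.00401574 283.61406515]]
```

View pics/final.png

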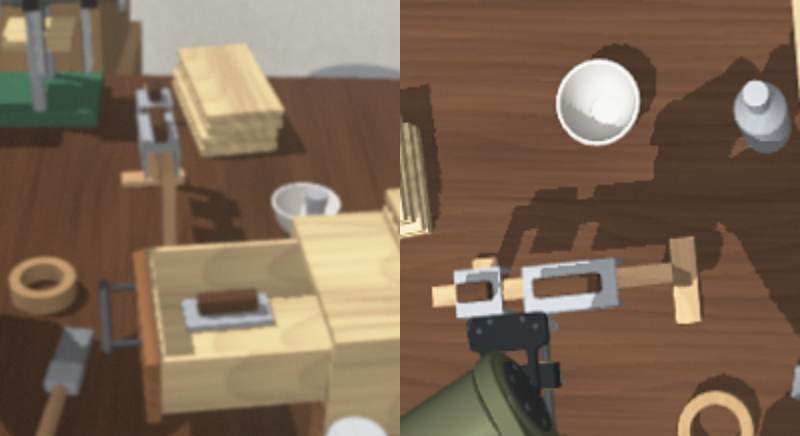

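View pics/d.png

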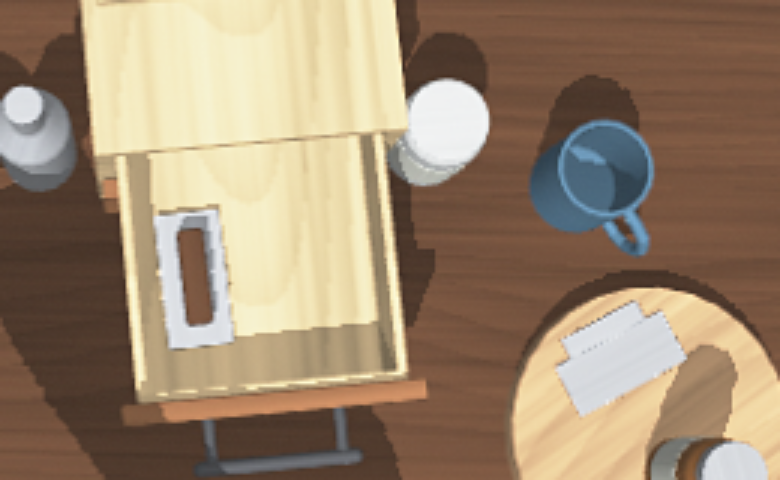

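The yoke straddles the rail at right-pane (570,285) beside the short yoke (478,293). The drawer is still out with the tamper in it, and the jar stands on the board clear of the blade.

```bash
python3 -c "
from cell import job
print(job.sign_off())"
```

```text
the job is handed in; nothing more can be done
None
```

The job is handed in at about 26 s: the jar is upright on the board clear of the blade, the top drawer is out to its stop with the tamper in it, and the yoke hangs astride the rail beside the short yoke; sign-off returned no verdict.

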